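# Sort the loose instrument spares into their trays

## Robot

A 7-joint arm with a two-finger parallel gripper is mounted at the origin on the work surface. World frame = base frame: x ahead of the robot, y to its left, z up, the work surface at z = 0. Lengths are in m, angles in degrees, forces in N, time in s.
With the tool pointing down it reaches from about 0.425 to 0.875 m from the base axis. Payload 4.7 kg.
Tool frame: the origin (TCP) lies at the very end of the fingers, on their centre line; the grasp point (between the pads) lies env.tcp_to_grasp behind it (env.tcp_to_grasp is the distance from the TCP to the grasp point, in m); z points along the fingers, x is the direction in which the jaws open and shut, and the axes are right-handed (so a half turn about z gives the same grasp; the last joint's range is limited). The gripper opens to 87 mm and grips with 3 to 60 N. Pads are 19 mm wide; open, the fingers measure 117 mm over their backs; the gripper's body (75 mm by 190 mm) begins 51 mm behind the grasp point.
Start: joints at [77.183, 18.392, -4.016, 83.108, 1.295, 78.541, -3.26], TCP at [0.153, -0.632, 0.223] pointing down, gripper open.
Joint ranges: [-163.93, 163.93], [-17.29, 119.83], [-79.2, 71.16], [3.27, 140.29], [-89.18, 269.18], [5.43, 117.66], [-154.24, 154.24]. Speed limits (degrees/s): [147.25, 147.25, 180, 180, 180, 180, 180].

## Interface

Orientations are given as [roll, pitch, yaw] about the fixed x, y, z axes, in that order (R = Rz(yaw) Ry(pitch) Rx(roll)).
In Python, from cell import env gives the robot as it stands. The module is installed in compiled form; this text tells all that it offers.
- The arm moves only by the tool send_rows, never from a script. Its argument "steps" is a list of rows, each a list of 3 entries, a list of its own where there are three numbers: the shift along the tool's x, y, z in m, then the turn, a rotation vector about the tool's x, y, z in rad, then the finger opening in m, from 0 to 0.087. A call has exactly 5 rows; each row is the pose to reach, as a shift and turn from the pose commanded when the call began, along the tool's axes at that moment; what a row does not reach only later rows make up. A row lasts 1/12 s, in which the tool goes at most 41.7 mm and 7.16 degrees, less where a joint would pass 70% of its speed; a pose out of reach is approached as far as the arm can. A call with a gripper value outside its range is refused whole. The fingers move at their own pace and stop on an object; "grip_force" is the grip in N (left out, the last holds). Time passes only in rows, so rows that repeat a pose let the fingers close, or fill a call up. It gives the time, the measured TCP pose, the force and the opening at its end, in the units of the state.
- env.get_obs(): the state, without advancing time (a new reading comes with each control period).
- env.read_camera(name): name is "scene" or "top" or "wrist"; returns a dict with "pixels" (420x560x3 uint8, red, green, blue), "fx", "fy", "cx", "cy" (pixels), "position" and "rotation" of the camera in the world. Camera axes: x right, y up, looking along -z (the intrinsics and any distortion apply to the point x, -y, -z); pixel columns grow to the right and rows downward; lengths in m; the calibration is good to about 2 mm. A picture is of the moment at which its call begins. There is no depth.
- env.sign_off(): hands the job in, once; it reports no verdict.
The state is a dict: "time_s": time; "qpos": joint angles; "joint_velocities": joint speeds; "effort": joint torques, N m; "tool_pos": TCP position; "tool_rot": TCP orientation; "force": force on the tool from outside, world axes, zero at the start; "wrist_torque": the same for the moment, N m; "grip_width": finger opening in m.
Only numpy, scipy, OpenCV 4.12 (cv2) and the standard library are available. Lean on these libraries where they do the work, as an engineer would, in place of code of your own. Each camera call takes 0.05 s, during which the arm holds its last target.

## Task

At this eye-training desk, put the loose six-lobed star knob and the loose ball-ended lever away, each into the pocket of the tray that carries a fixed sample of the same part on its shelf. Set each one down on the tray floor rather than dropping it from a height, and leave the eyepiece and the plain round knob where they stand.

Things in the scene. Friction and masses are not known exactly. Their poses are not given: they have to be found in the camera images.
- star_knob: Loose black plastic star knob with six rounded lobes and a small white disc on top, lying flat; 44 mm across opposite lobe tips, 40 mm across when gripped on two pairs of neighbouring lobes (along its y), 24 mm high, 60 g. Origin: its centre, 12 mm above the table. Axes: z up, x through a lobe tip (lobes every 60 degrees).
- ball_lever: Loose clamping lever lying flat: dark steel rod 12 mm thick, black ball of 26 mm at one end, dark steel 26 mm cube at the other; 110 mm long in all, 90 g, balanced about the middle. Origin: middle of its length on the rod's axis, 13 mm above the table. Axes: x along the rod towards the ball, z up. The bare rod runs from x = -29 to x = +29 mm.
- knob_tray: Fixed white plastic tray, left or right. Origin: centre of the pocket, at table level; z up, x away from the robot within 9 degrees. Pocket inside 140 mm (x) by 150 mm (y), floor 4 mm and rim 30 mm above the table, walls 4 mm. A 30 mm high shelf beyond it (x 74 to 130 mm) carries at x = 102 mm, fixed, a sample star knob (its top 54 mm above the table).
- lever_tray: Fixed white plastic tray, left or right. Origin: centre of the pocket, at table level; z up, x away from the robot within 9 degrees. Pocket inside 140 mm (x) by 150 mm (y), floor 4 mm and rim 30 mm above the table, walls 4 mm. A 30 mm high shelf beyond it (x 74 to 130 mm) carries at x = 102 mm, fixed, a sample ball lever lying along the tray's y (its top 56 mm above the table).
- eyepiece: Bystander among the parts: black stepped eyepiece tube standing upright, 44 mm wide at the top, 56 mm high. Origin: centre of its underside. To be left alone.
- round_knob: Bystander among the parts: plain smooth round black knob with a white disc on top, 44 mm across its skirt, 24 mm high, no lobes. Origin: centre of its underside. To be left alone.
Mind the look-alikes: they are no part of the job. Leave any yellow look-alike of the star_knob alone. Leave any green or pink look-alike of the ball_lever alone.

How it is judged (in metres and radians):
At the end, for the whole second after the job is handed in: Star knob within the pocket of the tray with the sample knob (centre inside the pocket, under 35 mm above the table); lever lying on the floor of the pocket of the tray with the sample lever (middle inside the pocket, under 26 mm above the table); both at rest (x of star_knob in the frame of knob_tray between -0.07 and 0.07 m and y of star_knob in the frame of knob_tray between -0.075 and 0.075 m and z of star_knob in the frame of knob_tray below 0.035 m and x of ball_lever in the frame of lever_tray between -0.07 and 0.07 m and y of ball_lever in the frame of lever_tray between -0.075 and 0.075 m and z of ball_lever in the frame of lever_tray below 0.026 m and linear speed of each of star_knob, ball_lever below 0.03 m/s); the robot touches nothing.
It fails at once if a part was let fall from more than about 6 cm or thrown ((linear speed of star_knob above 1.1 m/s and contact force between the fingers and star_knob below 0.01 N and distance between the grasp point and star_knob above 0.06 m) or (linear speed of ball_lever above 1.1 m/s and contact force between the fingers and ball_lever below 0.01 N and distance between the grasp point and ball_lever above 0.06 m)).
It fails at once if the eyepiece was moved by more than 3 cm (distance of eyepiece from where it was at the start of the episode above 0.03 m).
It fails at once if the round knob was moved by more than 3 cm (distance of round_knob from where it was at the start of the episode above 0.03 m).
It also fails if it takes over 56 s, if anything falls off the work surface, if the arm or the gripper's body presses on something with over 40 N, if the wrist force passes 120 N, or if a joint passes its speed limit or range.

## Working session

There is one attempt and no reset: what is moved stays moved. The work goes in short steps, Python scripts to look and compute and a tool call to move; the robot and the scene stay as the last step left them, time stands still between calls to the robot, and variables do not carry over. Pictures are saved under pics/ and viewed, and the job is handed in when it is done.

Besides the shell and the picture viewer there is one more tool, called as name([rows], argument=value, ...), one row to a line, values as JSON. send_rows: Moves the arm, as the interface text tells. Its arguments: {"type":"object","properties":{"steps":{"type":"array"},"grip_force":{"type":"number"}},"required":["steps"]}

```bash
mkdir -p pics; ls
cat > h.py <<'E'
import numpy as np, cv2
from cell import env
def snap(n,f):
    c=env.read_camera(n); cv2.imwrite('pics/'+f,c['pixels'][:,:,::-1]); np.savez('pics/'+f[:-4]+'.npz',**{k:v for k,v in c.items()}); return c
def load(f): return dict(np.load('pics/'+f+'.npz',allow_pickle=True))
E
python3 - <<'E'
from h import *
o=env.get_obs(); print(o); print(env.tcp_to_grasp)
for n in ("scene","top","wrist"):
    c=snap(n,n+'0.png'); print(n,{k:v for k,v in c.items() if k!='pixels'})
E
```

```text
pics
{'time_s': 0.0, 'qpos': array([77.18384157, 18.43826925, -4.0137113 , 83.1734061 ,  1.29403869,
       78.54076567, -3.26083699]), 'joint_velocities': array([-0.0804357 , -0.00027709,  0.05436123,  0.03445552,  0.0112189 ,
        0.01005636,  0.13431289]), 'effort': array([-4.02518690e-04, -4.91289425e+01, -4.03987085e-01, -3.12529314e+01,
       -6.37701340e-02,  4.37008368e-02,  1.78666255e-04]), 'tool_pos': array([ 0.15291694, -0.63119931,  0.22148332]), 'tool_rot': array([ 1.79994668e+02,  1.07261587e-01, -7.63768862e+01]), 'force': array([-0.48686   , -0.75067489, -0.58783796]), 'wrist_torque': array([0.03935838, 0.01620509, 0.06052777]), 'grip_width': 0.08673360357264293}
0.0187
scene {'fx': 473.6505888574864, 'fy': 473.6505888574864, 'cx': 273.22203148636316, 'cy': 212.729958018029, 'position': array([0.79206904, 0.48173217, 0.77272819]), 'rotation': array([ 3.76753446e+01, -1.21393477e-01,  1.45945190e+02])}
top {'fx': 541.1925552918345, 'fy': 541.1925552918345, 'cx': 267.8790458717532, 'cy': 210.0587780799902, 'position': array([0.40432425, 0.03092676, 0.99648277]), 'rotation': array([  4.64821632,  -0.67361518, -90.35334596])}
wrist {'fx': 294.6719092022362, 'fy': 294.6719092022362, 'cx': 279.66317537702616, 'cy': 211.34726436197758, 'position': array([ 0.22740531, -0.61299533,  0.38317528]), 'rotation': array([-15.9681623 ,   0.11591581, -76.38585344])}
```

View pics/scene0.png

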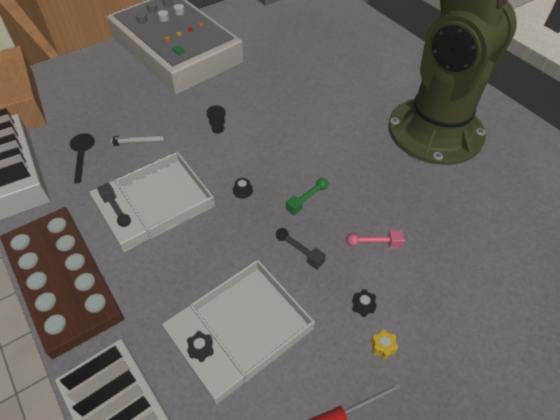

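View pics/top0.png

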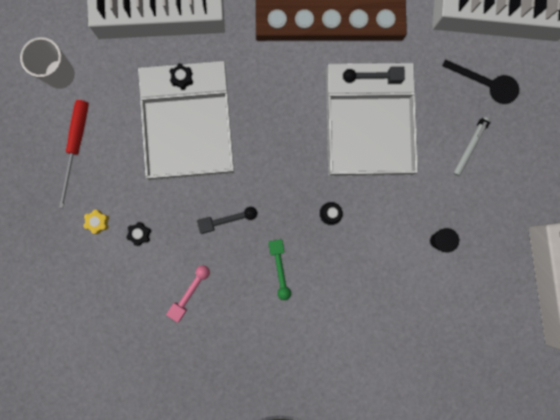

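View pics/wrist0.png

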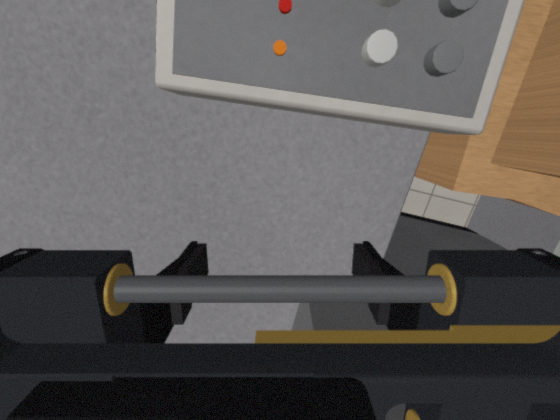

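Top view shows these candidates. For the star knob: black lobed at (138,234), yellow look-alike at (95,222), round knob without lobes at (331,213). For the lever: dark at (228,218), green at (280,270), pink at (190,293). The black lobed knob and the dark lever fit the description. Knob sample tray is on the left, pocket (188,137); lever sample tray is on the right, pocket (372,135).

```bash
cat >> h.py <<'E'
from scipy.spatial.transform import Rotation as Ro
def ray(c,u,v):
    d=np.array([(u-c['cx'])/c['fx'],-(v-c['cy'])/c['fy'],-1.0])
    return np.array(c['position']),Ro.from_euler('xyz',c['rotation'],degrees=True).as_matrix()@d
def onz(c,u,v,z):
    p,d=ray(c,u,v); return p+d*(z-p[2])/d[2]
def cross(a,b):
    (p,d),(q,e)=a,b; s=np.linalg.lstsq(np.stack([d,-e],1),q-p,rcond=None)[0]
    x,y=p+s[0]*d,q+s[1]*e; return (x+y)/2,np.linalg.norm(x-y)
E
python3 - <<'E'
from h import *
t=load('top0'); s=load('scene0')
def blobs(c,roi,thr,lo=True):
    x0,y0,x1,y1=roi; g=cv2.cvtColor(c['pixels'],cv2.COLOR_RGB2GRAY)[y0:y1,x0:x1]
    m=((g<thr) if lo else (g>thr)).astype(np.uint8)
    n,l,st,ce=cv2.connectedComponentsWithStats(m)
    i=1+np.argmax(st[1:,4]); pts=np.argwhere(l==i)[:,::-1]+[x0,y0]
    return st[i,4],ce[i]+[x0,y0],pts.astype(np.float32)
for nm,a,b in [('star white',(125,222,152,247),(350,288,380,320))]:
    A=blobs(t,a,140,False);B=blobs(s,b,140,False); print(nm,A[:2],B[:2]); print(cross(ray(t,*A[1]),ray(s,*B[1])), onz(t,*A[1],.024),onz(s,*B[1],.024))
A=blobs(t,(120,215,155,250),60); print(A[:2],onz(t,*A[1],.012))
A=blobs(t,(190,200,262,238),60); print('lever',A[:2],cv2.minAreaRect(A[2]))
for c,r in ((t,(331,213)),(s,(242,186))): print('round',onz(c,*r,.024))
# lever ends
print('ball',onz(t,250.5,213.5,.013),onz(s,282.5,235,.013)); print('cube',onz(t,206,225.5,.026))
# trays: pocket rim corners, z=.03
for n,cs in (('knob',[(141,96),(227,94),(232,173),(148,178)]),('lever',[(329,94),(415,94),(417,174),(330,175)])):
    print(n,[onz(t,*p,.03).round(4).tolist() for p in cs])
im=t['pixels'][:,:,::-1]
a=cv2.resize(im[185:320,60:360],None,fx=2.6,fy=2.6,interpolation=cv2.INTER_CUBIC); cv2.imwrite('pics/crop1.png',a)
b=cv2.resize(im[50:185,130:430],None,fx=2.6,fy=2.6,interpolation=cv2.INTER_CUBIC); cv2.imwrite('pics/crop2.png',b)
E
```

```text
star white (np.int32(69), array([137.02898551, 233.13043478])) (np.int32(56), array([364.60714286, 299.44642857]))
(array([0.44304512, 0.25291375, 0.02708598]), np.float64(0.00025999117501368735)) [0.44307514 0.25371318 0.024     ] [0.4417024  0.25188282 0.024     ]
(np.int32(271), array([139.09594096, 233.73431734])) [0.44243678 0.25270924 0.012     ]
lever (np.int32(341), array([233.00293255, 217.87683284])) ((228.43113708496094, 218.93142700195312), (12.63109016418457, 57.90052795410156), 74.62374877929688)
round [ 0.47740654 -0.09488021  0.024     ]
round [ 0.48157025 -0.09122686  0.024     ]
ball [0.47809455 0.05057137 0.013     ] [0.47797644 0.05230643 0.013     ]
cube [0.45596896 0.13013779 0.026     ]
knob [[0.6921, 0.2485, 0.03], [0.6954, 0.0923, 0.03], [0.5501, 0.0833, 0.03], [0.5417, 0.234, 0.03]]
lever [[0.6949, -0.0939, 0.03], [0.6945, -0.2514, 0.03], [0.5468, -0.2509, 0.03], [0.5457, -0.0934, 0.03]]
```

View pics/crop1.png

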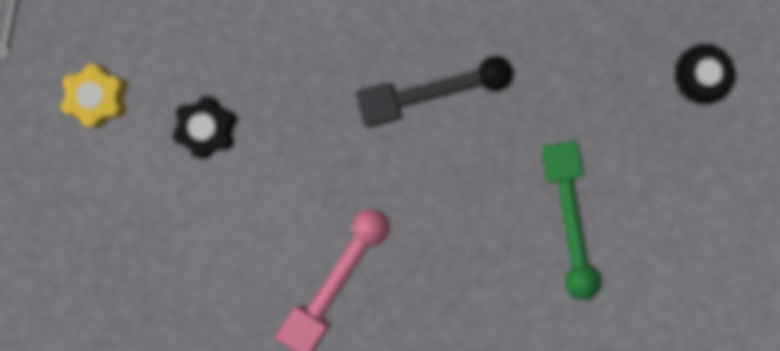

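View pics/crop2.png

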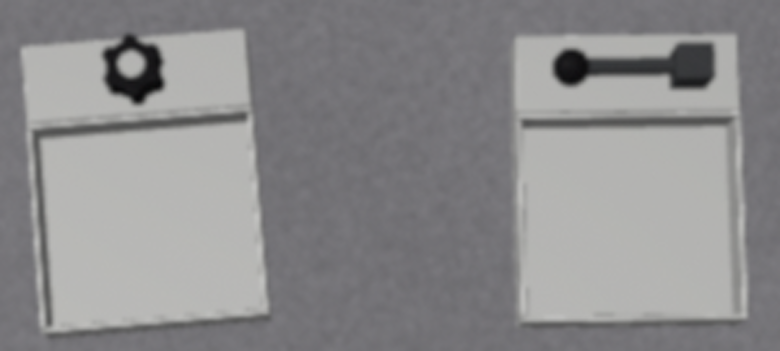

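The crop confirms it: black six-lobed knob with a white disc at crop (204,127), dark lever with cube at (380,105) and ball at (495,73). The second crop shows the star sample on the left tray and the lever sample on the right one.

```bash
cat >> h.py <<'E'
def plan(x,y,z,yaw,cmd=None):
    o=env.get_obs(); p=np.array(o['tool_pos']); R=Ro.from_euler('xyz',o['tool_rot'],degrees=True)
    Rt=Ro.from_euler('xyz',[180,0,yaw],degrees=True)
    s=R.inv().apply(np.array([x,y,z])-p); r=(R.inv()*Rt).as_rotvec()
    print('t',round(o['time_s'],2),'pos',p.round(4),'rot',np.round(o['tool_rot'],2),'F',np.round(o['force'],1),'w',round(o['grip_width'],4))
    print('shift',s.round(4),'turn',r.round(4),'rows>=',max(np.linalg.norm(s)/.0417,np.degrees(np.linalg.norm(r))/7.16).round(1))
E
python3 - <<'E'
from h import *
t=load('top0'); s=load('scene0')
for c,roi in ((t,(120,215,155,250)),(s,(345,283,382,320))):
    x0,y0,x1,y1=roi; g=cv2.cvtColor(c['pixels'],cv2.COLOR_RGB2GRAY)
    # upsample, dark+white = object
    G=cv2.resize(g[y0:y1,x0:x1],None,fx=8,fy=8,interpolation=cv2.INTER_CUBIC)
    m=(G<65).astype(np.uint8); cs=max(cv2.findContours(m,cv2.RETR_EXTERNAL,cv2.CHAIN_APPROX_NONE)[0],key=cv2.contourArea)[:,0,:]
    P=np.array([onz(c,x0+(a+.5)/8-.5,y0+(b+.5)/8-.5,.016)[:2] for a,b in cs])
    ce=(P.max(0)+P.min(0))/2; d=P-ce; th=np.arctan2(d[:,1],d[:,0]); r=np.hypot(*d.T)
    A=np.linalg.lstsq(np.stack([np.ones_like(th)]+[f(k*th) for k in (1,2,3,6) for f in (np.cos,np.sin)],1),r,rcond=None)[0]
    print(ce,r.max(),'A6',np.hypot(A[7],A[8]),'lobe deg mod60',np.degrees(np.arctan2(A[8],A[7]))/6)
# lever axis
v=np.array([0.47809,0.0512])-np.array([0.4565,0.1285]); print(np.degrees(np.arctan2(v[1],v[0])))
plan(.47,-.42,.2,-40)
E
```

```text
[0.44274437 0.2528646 ] 0.022938951241088367 A6 0.0018553795015627574 lobe deg mod60 -7.8074466374693365
[0.44302182 0.25290374] 0.026838968026301254 A6 0.0011932137488681826 lobe deg mod60 -6.912094688742403
-74.39487591649453
t 0.15 pos [ 0.153  -0.6313  0.2217] rot [ 1.7999e+02  8.0000e-02 -7.6370e+01] F [0.3 0.5 0.1] w 0.087
shift [-0.1307 -0.3579  0.0219] turn [-4.000e-04  1.400e-03 -6.348e-01] rows>= 9.2
```

send_rows([
  [[-0.013, -0.036, 0.002], [0, 0, -0.12], 0.087],
  [[-0.026, -0.072, 0.004], [0, 0, -0.24], 0.087],
  [[-0.039, -0.107, 0.006], [0, 0, -0.36], 0.087],
  [[-0.052, -0.143, 0.009], [0, 0, -0.48], 0.087],
  [[-0.065, -0.179, 0.011], [0, 0, -0.6], 0.087],
])

```text
time_s: 0.57
tool_pos: [0.3128, -0.525, 0.2111]
tool_rot: [180.0, 0.0, -41.7]
force: [-0.0, -0.9, -0.4]
grip_width: 0.087
```

```bash
python3 -c "
from h import *
plan(.45,-.40,.2,-10);plan(.52,-.22,.2,10)"
```

```text
t 0.57 pos [ 0.3128 -0.525   0.2111] rot [ 1.800e+02  3.000e-02 -4.168e+01] F [-0.  -0.9 -0.4] w 0.087
shift [ 0.0193 -0.1846  0.0111] turn [-1.000e-04  5.000e-04 -5.529e-01] rows>= 4.5
t 0.57 pos [ 0.3128 -0.525   0.2111] rot [ 1.800e+02  3.000e-02 -4.168e+01] F [-0.  -0.9 -0.4] w 0.087
shift [-0.0481 -0.3656  0.0111] turn [-2.00e-04  5.00e-04 -9.02e-01] rows>= 8.8
```

send_rows([
  [[0.004, -0.037, 0.002], [0, 0, -0.11], 0.087],
  [[0.008, -0.074, 0.004], [0, 0, -0.22], 0.087],
  [[0.012, -0.111, 0.006], [0, 0, -0.33], 0.087],
  [[0.016, -0.148, 0.008], [0, 0, -0.44], 0.087],
  [[0.02, -0.185, 0.011], [0, 0, -0.55], 0.087],
])

```text
time_s: 0.98
tool_pos: [0.4514, -0.4009, 0.2005]
tool_rot: [180.0, -0.0, -10.2]
force: [1.3, -0.9, 0.7]
grip_width: 0.0868
```

```bash
python3 -c "
from h import *
plan(.53,-.21,.2,10);plan(.443,.2528,.2,22.6)"
```

```text
t 0.98 pos [ 0.4514 -0.4009  0.2005] rot [179.98  -0.   -10.18] F [ 1.3 -0.9  0.7] w 0.0868
shift [ 0.0436 -0.2018  0.0004] turn [ 3.000e-04  0.000e+00 -3.522e-01] rows>= 5.0
t 0.98 pos [ 0.4514 -0.4009  0.2005] rot [179.98  -0.   -10.18] F [ 1.3 -0.9  0.7] w 0.0868
shift [-1.238e-01 -6.419e-01  3.000e-04] turn [ 3.000e-04  1.000e-04 -5.721e-01] rows>= 15.7
```

send_rows([
  [[0.008, -0.038, 0], [0, 0, -0.1], 0.087],
  [[0.016, -0.076, 0], [0, 0, -0.2], 0.087],
  [[0.024, -0.114, 0], [0, 0, -0.3], 0.087],
  [[0.032, -0.152, 0], [0, 0, -0.4], 0.087],
  [[0.04, -0.19, 0], [0, 0, -0.5], 0.087],
])

```text
time_s: 1.4
tool_pos: [0.5245, -0.2209, 0.2004]
tool_rot: [180.0, 0.0, 18.4]
force: [1.3, 0.4, 0.5]
grip_width: 0.0869
```

```bash
python3 -c "
from h import *
plan(.53,-.03,.2,22.6);plan(.443,.2528,.2,22.6)"
```

```text
t 1.4 pos [ 0.5245 -0.2209  0.2004] rot [1.7999e+02 2.0000e-02 1.8430e+01] F [1.3 0.4 0.5] w 0.0869
shift [ 0.0656 -0.1794  0.0003] turn [ 0.0001  0.0004 -0.0727] rows>= 4.6
t 1.4 pos [ 0.5245 -0.2209  0.2004] rot [1.7999e+02 2.0000e-02 1.8430e+01] F [1.3 0.4 0.5] w 0.0869
shift [ 7.250e-02 -4.752e-01  3.000e-04] turn [ 0.0001  0.0004 -0.0727] rows>= 11.5
```

send_rows([
  [[0.013, -0.036, 0], [0, 0, -0.015], 0.087],
  [[0.026, -0.072, 0], [0, 0, -0.03], 0.087],
  [[0.039, -0.108, 0], [0, 0, -0.045], 0.087],
  [[0.052, -0.144, 0], [0, 0, -0.06], 0.087],
  [[0.065, -0.18, 0], [0, 0, -0.073], 0.087],
])

```text
time_s: 1.82
tool_pos: [0.5295, -0.0297, 0.2004]
tool_rot: [180.0, 0.0, 22.4]
force: [1.2, 0.4, -0.1]
grip_width: 0.0871
```

```bash
python3 -c "
from h import *
plan(.443,.2528,.16,22.6)"
```

```text
t 1.82 pos [ 0.5295 -0.0297  0.2004] rot [1.7998e+02 2.0000e-02 2.2370e+01] F [ 1.2  0.4 -0.1] w 0.0871
shift [ 0.0276 -0.2942  0.0403] turn [ 0.0004  0.0004 -0.004 ] rows>= 7.2
```

send_rows([
  [[0.004, -0.039, 0.005], [0, 0, -0.004], 0.087],
  [[0.008, -0.078, 0.01], [0, 0, -0.004], 0.087],
  [[0.011, -0.117, 0.016], [0, 0, -0.004], 0.087],
  [[0.015, -0.156, 0.02], [0, 0, -0.004], 0.087],
  [[0.018, -0.195, 0.026], [0, 0, -0.004], 0.087],
])

```text
time_s: 2.23
tool_pos: [0.4717, 0.1573, 0.1745]
tool_rot: [179.9, -0.0, 22.6]
force: [0.2, 0.7, -0.5]
grip_width: 0.0873
```

send_rows([
  [[0.004, -0.04, 0.005], [0, 0, 0], 0.087],
  [[0.008, -0.075, 0.01], [0, 0, 0], 0.087],
  [[0.01, -0.099, 0.014], [0, 0, 0], 0.087],
  [[0.01, -0.099, 0.014], [0, 0, 0], 0.087],
  [[0.01, -0.099, 0.014], [0, 0, 0], 0.087],
])

```text
time_s: 2.65
tool_pos: [0.4426, 0.2523, 0.1602]
tool_rot: [-180.0, 0.0, 22.8]
force: [0.4, -0.9, 0.5]
grip_width: 0.0873
```

```bash
python3 -c "
from h import *
plan(.443,.2528,.16,22.6); snap('wrist','w1.png'); snap('top','t1.png')"
```

```text
t 2.65 pos [0.4426 0.2523 0.1602] rot [-1.7999e+02  5.0000e-02  2.2800e+01] F [ 0.4 -0.9  0.5] w 0.0873
shift [ 0.0006 -0.0003  0.0002] turn [-0.0001  0.0008  0.0035] rows>= 0.0
```

View pics/w1.png

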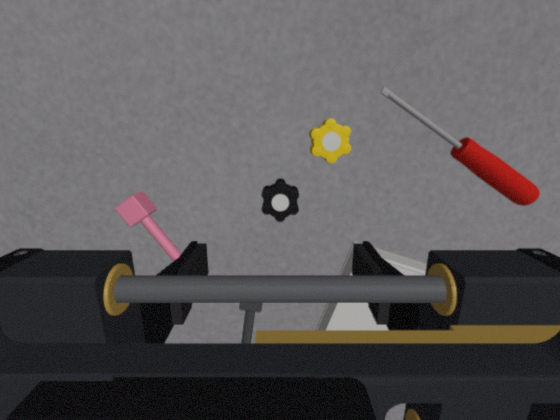

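The wrist view shows the black star knob at (280,201). Lobe tips point straight up and down the picture, so the jaws (picture-horizontal) meet two pairs of lobes. The yellow one at (331,140) is clear of the fingers.

Run:
```python
from h import *
c=load('w1'); g=cv2.cvtColor(c['pixels'],cv2.COLOR_RGB2GRAY)[175:228,255:306]
m=(g>140).astype(np.uint8); n,l,st,ce=cv2.connectedComponentsWithStats(m); i=1+np.argmax(st[1:,4]); u,v=ce[i]+[255,175]
print(u,v,onz(c,u,v,.024)); t=load('top0'); print(cross(ray(c,u,v),ray(t,137.03,233.13)))
m=(g<60).astype(np.uint8); cs=max(cv2.findContours(m,cv2.RETR_EXTERNAL,cv2.CHAIN_APPROX_NONE)[0],key=cv2.contourArea)
x,y,w,h=cv2.boundingRect(cs); print(x+255,y+175,w,h, onz(c,255+x+w/2-.5,175+y+h/2-.5,.014))
plan(.443,.2527,.007,22.6)
```

```text
279.75943396226415 202.25 [0.44367131 0.25315994 0.024     ]
(array([0.44328103, 0.25344264, 0.02533285]), np.float64(0.0005203538180252144))
262 179 37 43 [0.44392654 0.25322457 0.014     ]
t 2.75 pos [0.4442 0.2497 0.1603] rot [1.7995e+02 3.0000e-02 2.2500e+01] F [-0.3 -0.3 -1. ] w 0.0868
shift [ 1.000e-04 -3.300e-03  1.533e-01] turn [ 0.0009  0.0005 -0.0018] rows>= 3.7
```

send_rows([
  [[0.0, 0.0, 0.03], [0, 0, 0], 0.087],
  [[0.0, 0.0, 0.06], [0, 0, 0], 0.087],
  [[0.0, 0.0, 0.09], [0, 0, 0], 0.087],
  [[0.0, 0.0, 0.11], [0, 0, 0], 0.087],
  [[0.0, 0.0, 0.11], [0, 0, 0], 0.087],
])

```text
time_s: 3.17
tool_pos: [0.4417, 0.2471, 0.0465]
tool_rot: [180.0, 0.5, 22.4]
force: [-0.5, -0.9, 0.4]
grip_width: 0.0869
```

```bash
python3 -c "
from h import *
plan(.4435,.253,.006,22.6); snap('scene','s2.png');plan(.4435,.253,.006,22.6);snap('top','t2.png'); plan(.4435,.253,.006,22.6)
im=load('t2')['pixels'][180:290,80:210,::-1]; cv2.imwrite('pics/t2c.png',cv2.resize(im,None,fx=5,fy=5,interpolation=cv2.INTER_CUBIC))"
```

```text
t 3.17 pos [0.4417 0.2471 0.0465] rot [179.97   0.46  22.39] F [-0.5 -0.9  0.4] w 0.0869
shift [ 0.0043 -0.0048  0.0405] turn [ 0.0005  0.008  -0.0037] rows>= 1.0
t 3.22 pos [0.4429 0.2485 0.0488] rot [179.99   0.27  22.43] F [ 0.5 -0.4  0.7] w 0.0875
shift [ 0.0025 -0.0039  0.0428] turn [ 0.0002  0.0047 -0.003 ] rows>= 1.0
t 3.27 pos [0.4442 0.2498 0.0505] rot [1.800e+02 6.000e-02 2.245e+01] F [0.4 0.3 0.1] w 0.0871
shift [ 0.0007 -0.0033  0.0445] turn [ 0.      0.0011 -0.0026] rows>= 1.1
```

View pics/s2.png

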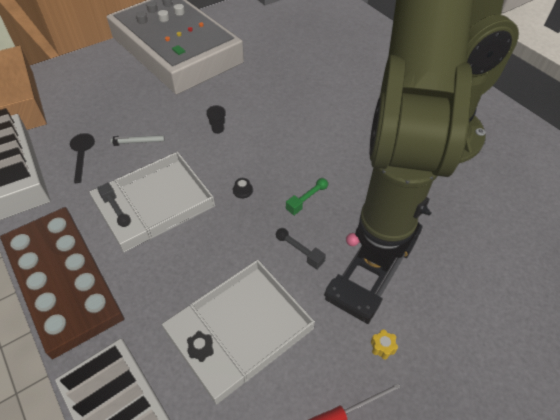

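send_rows([
  [[0.001, -0.003, 0.015], [0, 0, 0], 0.087],
  [[0.001, -0.003, 0.03], [0, 0, 0], 0.087],
  [[0.001, -0.003, 0.044], [0, 0, 0], 0.087],
  [[0.001, -0.003, 0.044], [0, 0, 0], 0.087],
  [[0.001, -0.003, 0.044], [0, 0, 0], 0.087],
], grip_force=25)

```text
time_s: 3.68
tool_pos: [0.4439, 0.2539, 0.007]
tool_rot: [180.0, -0.0, 22.5]
force: [0.2, 0.6, 0.1]
grip_width: 0.0868
```

send_rows([
  [[0, 0, 0], [0, 0, 0], 0.06],
  [[0, 0, 0], [0, 0, 0], 0.03],
  [[0, 0, 0], [0, 0, 0], 0.03],
  [[0, 0, 0], [0, 0, 0], 0.03],
  [[0, 0, 0], [0, 0, 0], 0.03],
])

```text
time_s: 4.1
tool_pos: [0.4437, 0.2542, 0.0069]
tool_rot: [180.0, -0.0, 22.6]
force: [-1.1, 0.1, -0.1]
grip_width: 0.0612
```

```bash
python3 -c "
from h import *
plan(.4435,.253,.006,22.6)"
```

```text
t 4.1 pos [0.4437 0.2542 0.0069] rot [ 1.7999e+02 -4.0000e-02  2.2570e+01] F [-1.1  0.1 -0.1] w 0.0612
shift [-0.0007  0.0011  0.0009] turn [ 0.0002 -0.0006 -0.0005] rows>= 0.0
```

Fingers are slow (~70 mm/s); keep closing.

send_rows([
  [[0, 0, 0], [0, 0, 0], 0.03],
  [[0, 0, 0], [0, 0, 0], 0.03],
  [[0, 0, 0], [0, 0, 0], 0.03],
  [[0, 0, 0], [0, 0, 0], 0.03],
  [[0, 0, 0], [0, 0, 0], 0.03],
])

```text
time_s: 4.52
tool_pos: [0.4434, 0.2541, 0.0065]
tool_rot: [180.0, 0.0, 22.6]
force: [-0.1, 0.1, 0.9]
grip_width: 0.0392
```

send_rows([
  [[0, 0, 0], [0, 0, 0], 0.03],
  [[0, 0, 0], [0, 0, 0], 0.03],
  [[0, 0, -0.005], [0, 0, 0], 0.03],
  [[0, 0, -0.015], [0, 0, 0], 0.03],
  [[0, 0, -0.03], [0, 0, 0], 0.03],
])

```text
time_s: 4.93
tool_pos: [0.4425, 0.2538, 0.0364]
tool_rot: [-180.0, 0.1, 22.6]
force: [-0.1, 0.2, -0.3]
grip_width: 0.0394
```

```bash
python3 -c "
from h import *
plan(.62,.1645,.1,22.6)"
```

```text
t 4.93 pos [0.4425 0.2538 0.0364] rot [-1.7998e+02  1.3000e-01  2.2600e+01] F [-0.1  0.2 -0.3] w 0.0394
shift [ 0.1294  0.1506 -0.0639] turn [-0.0004  0.0023 -0.0001] rows>= 5.0
```

send_rows([
  [[0, 0, -0.03], [0, 0, 0], 0.03],
  [[0.015, 0.017, -0.064], [0, 0, 0], 0.03],
  [[0.038, 0.044, -0.064], [0, 0, 0], 0.03],
  [[0.061, 0.071, -0.064], [0, 0, 0], 0.03],
  [[0.084, 0.098, -0.064], [0, 0, 0], 0.03],
])

```text
time_s: 5.35
tool_pos: [0.5608, 0.1951, 0.1026]
tool_rot: [179.9, -0.2, 22.6]
force: [0.8, -0.1, -0.2]
grip_width: 0.039
```

send_rows([
  [[0.02, 0.025, 0], [0, 0, 0], 0.03],
  [[0.036, 0.042, 0], [0, 0, 0], 0.03],
  [[0.045, 0.053, 0], [0, 0, 0], 0.03],
  [[0.045, 0.053, 0], [0, 0, 0], 0.03],
  [[0.045, 0.053, 0], [0, 0, 0], 0.03],
])

```text
time_s: 5.77
tool_pos: [0.6205, 0.1641, 0.1008]
tool_rot: [-179.9, 0.0, 22.5]
force: [0.7, 0.6, -0.3]
grip_width: 0.039
```

```bash
python3 -c "
from h import *
snap('top','t3.png'); snap('wrist','w3.png');plan(.62,.1645,.0115,22.6)"
```

```text
t 5.87 pos [0.6193 0.1657 0.1009] rot [-1.7995e+02  2.0000e-02  2.2680e+01] F [ 0.5  0.6 -1.1] w 0.0394
shift [0.0003 0.0014 0.0894] turn [-0.0008  0.0004  0.0014] rows>= 2.1
```

View pics/w3.png

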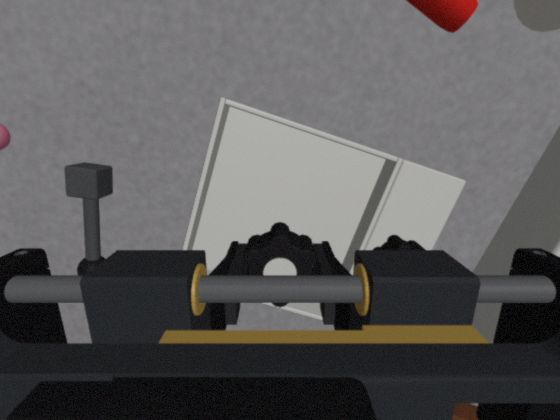

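View pics/t3.png

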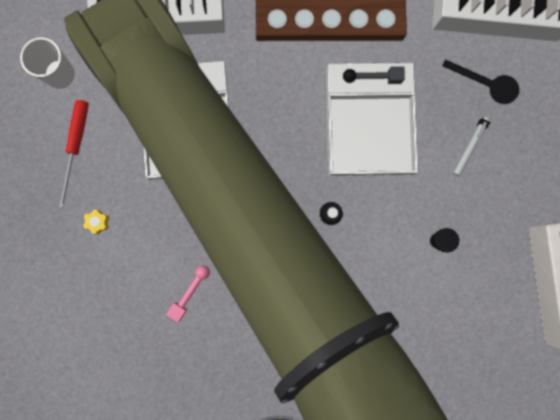

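The wrist view shows the knob in the fingers at (280,265), over the white pocket with the star sample on its shelf at (395,245). Lowering.

send_rows([
  [[0, 0.001, 0.025], [0, 0, 0], 0.03],
  [[0, 0.001, 0.05], [0, 0, 0], 0.03],
  [[0, 0.001, 0.07], [0, 0, 0], 0.03],
  [[0, 0.001, 0.08], [0, 0, 0], 0.03],
  [[0, 0.001, 0.083], [0, 0, 0], 0.03],
])

```text
time_s: 6.28
tool_pos: [0.6186, 0.1638, 0.0159]
tool_rot: [-180.0, 0.2, 22.7]
force: [-0.6, -0.2, -0.3]
grip_width: 0.0391
```

send_rows([
  [[0, 0, 0.002], [0, 0, 0], 0.03],
  [[0, 0, 0.004], [0, 0, 0], 0.03],
  [[0, 0, 0.006], [0, 0, 0], 0.03],
  [[0, 0, 0.0065], [0, 0, 0], 0.03],
  [[0, 0, 0.0065], [0, 0, 0], 0.03],
])

```text
time_s: 6.7
tool_pos: [0.6213, 0.1634, 0.0116]
tool_rot: [180.0, -0.1, 22.6]
force: [0.4, -0.4, -1.3]
grip_width: 0.0391
```

```bash
python3 -c "
from h import *
plan(.62,.1645,.0105,22.6)"
```

```text
t 6.7 pos [0.6213 0.1634 0.0116] rot [ 1.7998e+02 -5.0000e-02  2.2570e+01] F [ 0.4 -0.4 -1.3] w 0.0391
shift [-0.0008 -0.0015  0.0011] turn [ 0.0003 -0.0009 -0.0006] rows>= 0.1
```

send_rows([
  [[0, 0, 0.001], [0, 0, 0], 0.039],
  [[0, 0, 0.001], [0, 0, 0], 0.05],
  [[0, 0, 0.001], [0, 0, 0], 0.07],
  [[0, 0, 0.001], [0, 0, 0], 0.07],
  [[0, 0, 0.001], [0, 0, 0], 0.07],
])

```text
time_s: 7.12
tool_pos: [0.621, 0.1633, 0.0101]
tool_rot: [180.0, -0.0, 22.6]
force: [-0.1, -0.0, -0.3]
grip_width: 0.0581
```

send_rows([
  [[0, 0, 0.001], [0, 0, 0], 0.07],
  [[0, 0, -0.01], [0, 0, 0], 0.07],
  [[0, 0, -0.04], [0, 0, 0], 0.07],
  [[0, 0, -0.075], [0, 0, 0], 0.07],
  [[0, 0, -0.1], [0, 0, 0], 0.07],
])

```text
time_s: 7.53
tool_pos: [0.6215, 0.164, 0.1132]
tool_rot: [-180.0, -0.1, 22.6]
force: [0.9, 0.5, 0.3]
grip_width: 0.0697
```

```bash
python3 -c "
from h import *
snap('wrist','w4.png'); snap('scene','s4.png'); plan(.467,.09,.13,15.5)"
```

```text
t 7.63 pos [0.6241 0.1651 0.1163] rot [179.91  -0.54  22.59] F [ 0.3  0.7 -0.2] w 0.0698
shift [-0.1738  0.009  -0.0153] turn [ 0.0009 -0.0095  0.1237] rows>= 4.2
```

View pics/w4.png

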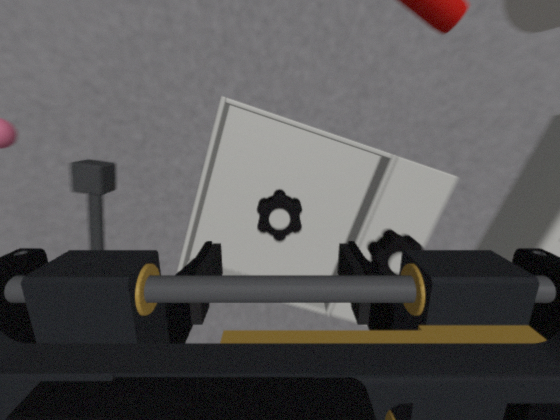

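View pics/s4.png

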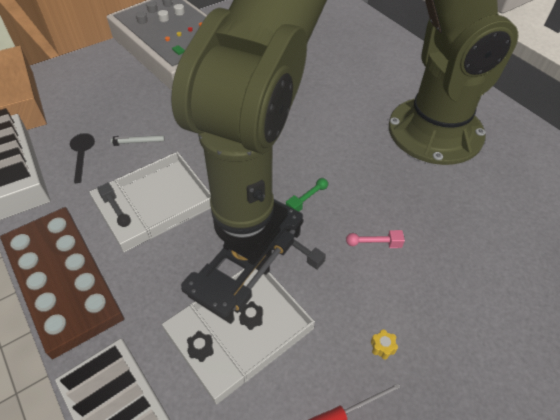

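The wrist view shows the knob flat in the pocket at (280,215), with the sample at (397,255). Now to the lever.

send_rows([
  [[-0.03, 0.002, -0.015], [0, 0, 0.03], 0.06],
  [[-0.068, 0.004, -0.015], [0, 0, 0.06], 0.06],
  [[-0.106, 0.006, -0.015], [0, 0, 0.09], 0.06],
  [[-0.144, 0.008, -0.015], [0, 0, 0.124], 0.06],
  [[-0.172, 0.009, -0.015], [0, 0, 0.124], 0.06],
])

```text
time_s: 8.05
tool_pos: [0.4624, 0.0876, 0.124]
tool_rot: [180.0, 0.2, 15.4]
force: [0.0, 0.2, 0.9]
grip_width: 0.0604
```

send_rows([
  [[0, 0, 0], [0, 0, 0], 0.06],
  [[0, 0, 0], [0, 0, 0], 0.06],
  [[0, 0, 0], [0, 0, 0], 0.06],
  [[0, 0, 0], [0, 0, 0], 0.06],
  [[0, 0, 0], [0, 0, 0], 0.06],
])

```text
time_s: 8.47
tool_pos: [0.4665, 0.09, 0.1252]
tool_rot: [-179.9, -0.0, 15.5]
force: [1.1, 0.6, 0.4]
grip_width: 0.06
```

```bash
python3 -c "
from h import *
snap('wrist','w5.png'); plan(.467,.09,.13,15.5)"
```

```text
t 8.52 pos [0.4662 0.0899 0.125 ] rot [-1.7991e+02 -1.0000e-02  1.5540e+01] F [ 0.1  0.6 -0.4] w 0.0602
shift [ 0.0007  0.0001 -0.005 ] turn [-0.0016 -0.0002  0.0007] rows>= 0.1
```

View pics/w5.png

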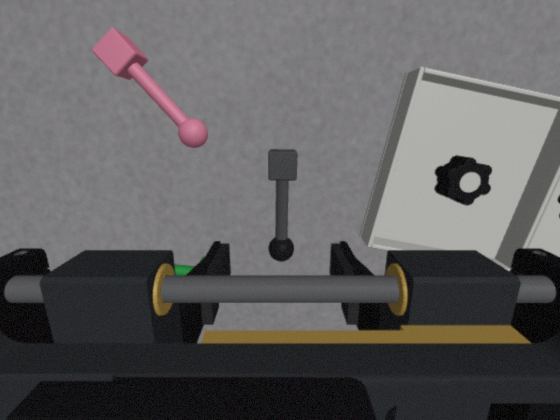

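Wrist view: dark lever with cube top at (283,165), ball at (281,249), rod upright in the picture and so square to the jaws. Measuring the rod middle.

Run:
```python
from h import *
c=load('w5'); g=cv2.cvtColor(c['pixels'],cv2.COLOR_RGB2GRAY).astype(int)
# ball circle, rod columns
roi=(g[140:268,255:312]<75).astype(np.uint8); n,l,st,ce=cv2.connectedComponentsWithStats(roi); i=1+np.argmax(st[1:,4])
m=l==i
for r in range(145,266,8):
    x=np.where(m[r-140])[0]; print(r,(x.min()+255,x.max()+255) if len(x) else None,end='; ')
rows=np.where(m.any(1))[0]+140; print(rows.min(),rows.max())
b=m[236-140:262-140]; ys,xs=np.where(b); print('ball',xs.mean()+255,ys.mean()+236)
rod=[onz(c,np.where(m[r-140])[0].mean()+255,r,.013) for r in (188,230)]
print('rod pts',np.round(rod,4)); d=rod[1]-rod[0]; print(np.degrees(np.arctan2(d[1],d[0])))
B=onz(c,xs.mean()+255,ys.mean()+236,.013); print('B',B); u=d/np.linalg.norm(d); print('mid',B-u*.042)
print('ball2view',cross(ray(c,xs.mean()+255,ys.mean()+236),ray(load('top0'),250.5,213.5)))
```

```text
145 None; 153 (np.int64(268), np.int64(296)); 161 (np.int64(269), np.int64(296)); 169 (np.int64(269), np.int64(296)); 177 (np.int64(269), np.int64(295)); 185 (np.int64(276), np.int64(287)); 193 (np.int64(276), np.int64(287)); 201 (np.int64(276), np.int64(287)); 209 (np.int64(276), np.int64(287)); 217 (np.int64(276), np.int64(286)); 225 (np.int64(276), np.int64(286)); 233 (np.int64(276), np.int64(286)); 241 (np.int64(271), np.int64(291)); 249 (np.int64(269), np.int64(293)); 257 (np.int64(272), np.int64(289)); 265 None; 149 261
ball 280.7373540856031 248.05836575875486
rod pts [[0.4639 0.1107 0.013 ]
 [0.4747 0.0701 0.013 ]]
-75.04817306480402
B [0.47962307 0.05159808 0.013     ]
mid [0.46878678 0.09217609 0.013     ]
ball2view (array([0.47905828, 0.05069597, 0.01092554]), np.float64(0.0016200300643796578))
```

send_rows([
  [[0.002, -0.001, 0.03], [0, 0, 0], 0.06],
  [[0.002, -0.001, 0.06], [0, 0, 0], 0.06],
  [[0.002, -0.001, 0.085], [0, 0, 0], 0.06],
  [[0.002, -0.001, 0.1], [0, 0, 0], 0.06],
  [[0.002, -0.001, 0.1], [0, 0, 0], 0.06],
])

```text
time_s: 8.93
tool_pos: [0.4645, 0.0909, 0.0216]
tool_rot: [-179.8, 0.4, 15.5]
force: [-1.2, -0.8, 0.0]
grip_width: 0.0599
```

send_rows([
  [[0, 0, 0.008], [0, 0, 0], 0.06],
  [[0, 0, 0.016], [0, 0, 0], 0.06],
  [[0, 0, 0.019], [0, 0, 0], 0.06],
  [[0, 0, 0.019], [0, 0, 0], 0.06],
  [[0, 0, 0.019], [0, 0, 0], 0.06],
])

```text
time_s: 9.35
tool_pos: [0.4676, 0.0906, 0.0064]
tool_rot: [180.0, -0.0, 15.5]
force: [0.4, -1.3, 0.3]
grip_width: 0.0603
```

```bash
python3 -c "
from h import *
plan(.4685,.092,.005,15.2)"
```

```text
t 9.35 pos [0.4676 0.0906 0.0064] rot [ 1.7998e+02 -4.0000e-02  1.5470e+01] F [ 0.4 -1.3  0.3] w 0.0603
shift [ 0.0012 -0.0012  0.0014] turn [ 0.0003 -0.0007  0.0047] rows>= 0.1
```

send_rows([
  [[0.001, -0.001, 0.001], [0, 0, 0], 0.04],
  [[0.001, -0.001, 0.001], [0, 0, 0], 0.0],
  [[0.001, -0.001, 0.001], [0, 0, 0], 0.0],
  [[0.001, -0.001, 0.001], [0, 0, 0], 0.0],
  [[0.001, -0.001, 0.001], [0, 0, 0], 0.0],
], grip_force=30)

```text
time_s: 9.77
tool_pos: [0.468, 0.0916, 0.0052]
tool_rot: [180.0, -0.0, 15.5]
force: [0.4, -0.7, -0.2]
grip_width: 0.0344
```

send_rows([
  [[0, 0, 0], [0, 0, 0], 0.0],
  [[0, 0, 0], [0, 0, 0], 0.0],
  [[0, 0, 0], [0, 0, 0], 0.0],
  [[0, 0, 0], [0, 0, 0], 0.0],
  [[0, 0, 0], [0, 0, 0], 0.0],
])

```text
time_s: 10.18
tool_pos: [0.4679, 0.0917, 0.005]
tool_rot: [180.0, 0.0, 15.5]
force: [0.1, 0.1, -0.4]
grip_width: 0.0107
```

send_rows([
  [[0, 0, 0], [0, 0, 0], 0.0],
  [[0, 0, 0], [0, 0, 0], 0.0],
  [[0, 0, -0.01], [0, 0, 0], 0.0],
  [[0, 0, -0.03], [0, 0, 0], 0.0],
  [[0, 0, -0.06], [0, 0, 0], 0.0],
])

```text
time_s: 10.6
tool_pos: [0.4656, 0.0916, 0.0642]
tool_rot: [-179.9, 0.3, 15.5]
force: [0.3, -0.9, -1.3]
grip_width: 0.0112
```

```bash
python3 -c "
from h import *
plan(.62,-.1725,.12,0.5)"
```

```text
t 10.6 pos [0.4656 0.0916 0.0642] rot [-179.88    0.29   15.5 ] F [ 0.3 -0.9 -1.3] w 0.0112
shift [ 0.0779  0.2957 -0.0568] turn [-0.0014  0.0052  0.2618] rows>= 7.5
```

send_rows([
  [[0.0, 0.0, -0.025], [0, 0, 0.03], 0.0],
  [[0.006, 0.022, -0.05], [0, 0, 0.06], 0.0],
  [[0.014, 0.055, -0.057], [0, 0, 0.1], 0.0],
  [[0.023, 0.09, -0.057], [0, 0, 0.15], 0.0],
  [[0.032, 0.125, -0.057], [0, 0, 0.2], 0.0],
])

```text
time_s: 11.02
tool_pos: [0.5333, -0.0215, 0.124]
tool_rot: [179.9, -0.1, 3.9]
force: [-0.5, 0.2, -0.6]
grip_width: 0.0104
```

```bash
python3 -c "
from h import *
snap('wrist','w6.png'); plan(.62,-.1725,.12,0.5)"
```

```text
t 11.07 pos [ 0.5365 -0.0307  0.1232] rot [179.72  -0.26   3.23] F [ 3.3 -6.5  0.8] w 0.011
shift [0.0754 0.1463 0.0043] turn [ 0.0048 -0.0046  0.0476] rows>= 3.9
```

View pics/w6.png

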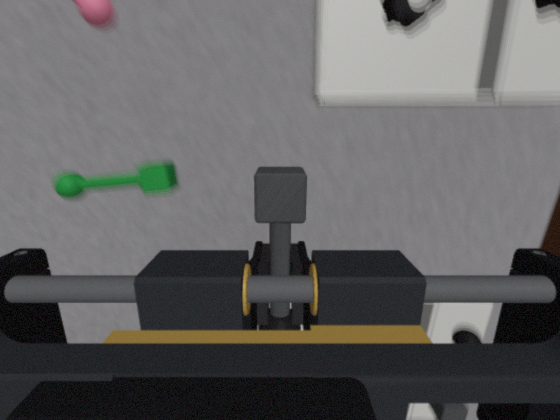

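The lever is held level by its rod, with the cube at (280,195).

send_rows([
  [[0.016, 0.032, 0.0], [0, 0, 0.02], 0.0],
  [[0.032, 0.064, 0.0], [0, 0, 0.035], 0.0],
  [[0.048, 0.096, 0.0], [0, 0, 0.045], 0.0],
  [[0.064, 0.126, 0.0], [0, 0, 0.045], 0.0],
  [[0.073, 0.144, 0.0], [0, 0, 0.045], 0.0],
])

```text
time_s: 11.48
tool_pos: [0.6159, -0.1633, 0.1222]
tool_rot: [179.9, -0.0, 1.2]
force: [0.4, -1.1, -0.9]
grip_width: 0.0107
```

send_rows([
  [[0, 0, 0.0], [0, 0, 0], 0.0],
  [[0, 0, 0], [0, 0, 0], 0.0],
  [[0, 0, 0], [0, 0, 0], 0.0],
  [[0, 0, 0], [0, 0, 0], 0.0],
  [[0, 0, 0], [0, 0, 0], 0.0],
])

```text
time_s: 11.9
tool_pos: [0.6147, -0.1571, 0.1224]
tool_rot: [-180.0, -0.0, 1.6]
force: [0.6, 0.1, -1.1]
grip_width: 0.0112
```

```bash
python3 -c "
from h import *
snap('wrist','w7.png');snap('scene','s7.png'); plan(.62,-.1725,.009,0.5)"
```

```text
t 12.0 pos [ 0.6148 -0.1577  0.1224] rot [ 1.7998e+02 -1.0000e-02  1.5300e+00] F [ 0.3  0.2 -1.8] w 0.0111
shift [0.0048 0.0149 0.1134] turn [ 0.0003 -0.0001  0.0179] rows>= 2.7
```

View pics/w7.png

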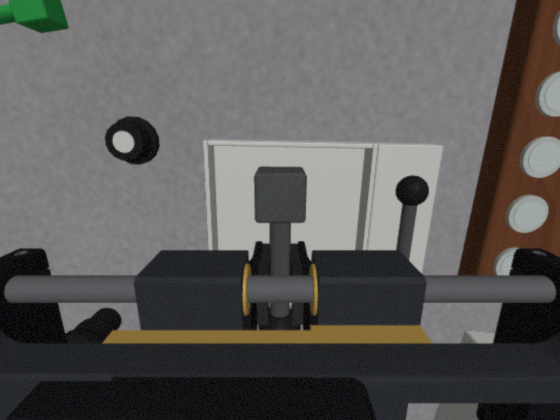

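View pics/s7.png

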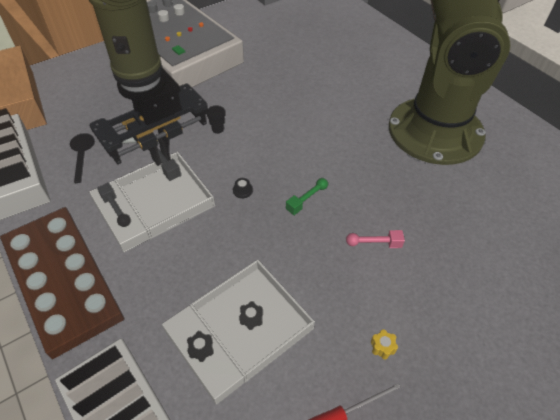

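```bash
python3 -c "
from h import *
c=load('w7')
for p in ((208,144),(368,147)): print(onz(c,*p,.03))
c=load('scene0')
for p in ((178,157),(213,196),(130,243),(92,198)): print(onz(c,*p,.03))"
```

```text
[ 0.55382778 -0.09624212  0.03      ]
[ 0.68872576 -0.09505841  0.03      ]
[ 0.55572837 -0.2354661   0.03      ]
[ 0.54719227 -0.09671533  0.03      ]
[ 0.7341053  -0.08372721  0.03      ]
[ 0.75326057 -0.22911911  0.03      ]
```

Pocket edges agree (centre about (0.62, -0.172)). Lining up and lowering.

send_rows([
  [[0.005, 0.015, 0.015], [0, 0, 0.018], 0.0],
  [[0.005, 0.015, 0.035], [0, 0, 0.018], 0.0],
  [[0.005, 0.015, 0.05], [0, 0, 0.018], 0.0],
  [[0.005, 0.015, 0.06], [0, 0, 0.018], 0.0],
  [[0.005, 0.015, 0.06], [0, 0, 0.018], 0.0],
])

```text
time_s: 12.42
tool_pos: [0.6183, -0.1724, 0.0592]
tool_rot: [-179.9, 0.3, 0.5]
force: [-0.1, -0.5, -0.9]
grip_width: 0.0109
```

```bash
python3 -c "
from h import *
plan(.62,-.172,.009,0.5)"
```

```text
t 12.42 pos [ 0.6183 -0.1724  0.0592] rot [-179.9     0.27    0.47] F [-0.1 -0.5 -0.9] w 0.0109
shift [ 0.0019 -0.0003  0.0502] turn [-0.0018  0.0046 -0.0006] rows>= 1.2
```

send_rows([
  [[0, 0, 0.015], [0, 0, 0], 0.0],
  [[0, 0, 0.03], [0, 0, 0], 0.0],
  [[0, 0, 0.042], [0, 0, 0], 0.0],
  [[0, 0, 0.048], [0, 0, 0], 0.0],
  [[0, 0, 0.048], [0, 0, 0], 0.0],
])

```text
time_s: 12.83
tool_pos: [0.6188, -0.1733, 0.0117]
tool_rot: [-179.9, 0.2, 0.4]
force: [-0.3, 0.7, -0.6]
grip_width: 0.011
```

send_rows([
  [[0, 0, 0], [0, 0, 0], 0.0],
  [[0, 0, 0.001], [0, 0, 0], 0.0],
  [[0, 0, 0.002], [0, 0, 0], 0.0],
  [[0, 0, 0.003], [0, 0, 0], 0.0],
  [[0, 0, 0.003], [0, 0, 0], 0.0],
])

```text
time_s: 13.25
tool_pos: [0.6206, -0.1737, 0.0113]
tool_rot: [180.0, -0.0, 0.4]
force: [-0.1, 0.8, -0.1]
grip_width: 0.0108
```

```bash
python3 -c "
from h import *
plan(.62,-.172,.009,0.5)"
```

```text
t 13.25 pos [ 0.6206 -0.1737  0.0113] rot [ 1.7998e+02 -3.0000e-02  4.0000e-01] F [-0.1  0.8 -0.1] w 0.0108
shift [-0.0005 -0.0018  0.0023] turn [ 0.0004 -0.0005 -0.0017] rows>= 0.1
```

Another 2 mm down, then open.

send_rows([
  [[0, 0, 0.001], [0, 0, 0], 0.0],
  [[0, 0, 0.002], [0, 0, 0], 0.0],
  [[0, 0, 0.002], [0, 0, 0], 0.0],
  [[0, 0, 0.002], [0, 0, 0], 0.0],
  [[0, 0, 0.002], [0, 0, 0], 0.0],
])

```text
time_s: 13.67
tool_pos: [0.6205, -0.1737, 0.0091]
tool_rot: [180.0, -0.0, 0.4]
force: [-0.3, 0.4, 0.8]
grip_width: 0.0111
```

send_rows([
  [[0, 0, 0], [0, 0, 0], 0.02],
  [[0, 0, 0], [0, 0, 0], 0.04],
  [[0, 0, 0], [0, 0, 0], 0.06],
  [[0, 0, 0], [0, 0, 0], 0.06],
  [[0, 0, 0], [0, 0, 0], 0.06],
])

```text
time_s: 14.08
tool_pos: [0.6204, -0.1736, 0.0091]
tool_rot: [180.0, -0.0, 0.4]
force: [0.0, 0.2, -0.3]
grip_width: 0.0365
```

send_rows([
  [[0, 0, 0], [0, 0, 0], 0.06],
  [[0, 0, 0], [0, 0, 0], 0.06],
  [[0, 0, 0], [0, 0, 0], 0.06],
  [[0, 0, -0.01], [0, 0, 0], 0.06],
  [[0, 0, -0.03], [0, 0, 0], 0.06],
])

```text
time_s: 14.5
tool_pos: [0.6183, -0.1733, 0.0372]
tool_rot: [-179.9, 0.3, 0.4]
force: [-0.4, -1.2, 0.3]
grip_width: 0.0591
```

send_rows([
  [[0, 0, -0.03], [0, 0, 0], 0.06],
  [[0, 0, -0.06], [0, 0, 0], 0.06],
  [[0, 0, -0.09], [0, 0, 0], 0.06],
  [[0, 0, -0.11], [0, 0, 0], 0.06],
  [[0, 0, -0.11], [0, 0, 0], 0.06],
])

```text
time_s: 14.92
tool_pos: [0.6236, -0.1738, 0.1557]
tool_rot: [179.8, -0.5, 0.4]
force: [1.6, 0.1, 0.5]
grip_width: 0.0602
```

```bash
python3 -c "
from h import *
plan(.62,-.172,.009,0.5)
snap('wrist','w8.png');snap('scene','s8.png');"
```

```text
t 14.92 pos [ 0.6236 -0.1738  0.1557] rot [179.82  -0.52   0.41] F [1.6 0.1 0.5] w 0.0602
shift [-0.005  -0.0023  0.1466] turn [ 0.0031 -0.0092 -0.0015] rows>= 3.5
```

View pics/w8.png

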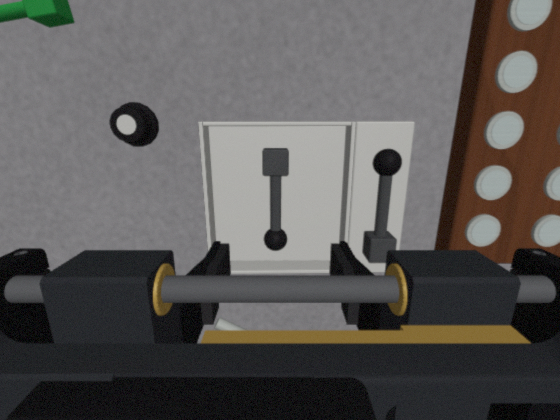

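View pics/s8.png

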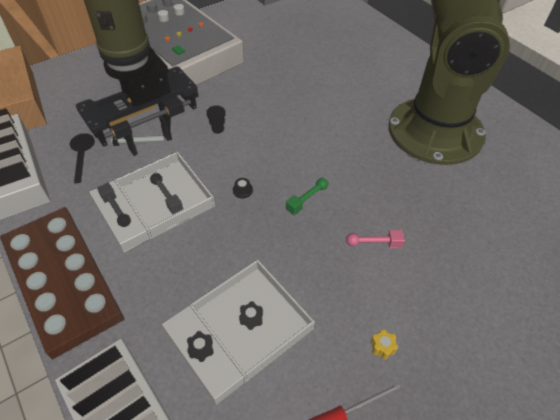

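The lever lies flat in the pocket, at wrist (276,200) and scene (166,191). The knob is in the other pocket at scene (251,314), and the eyepiece (216,118) and round knob (242,187) are where they were. I'll let the arm settle, check the numbers, then hand in.

send_rows([
  [[0, 0, 0], [0, 0, 0], 0.06],
  [[0, 0, 0], [0, 0, 0], 0.06],
  [[0, 0, 0], [0, 0, 0], 0.06],
  [[0, 0, 0], [0, 0, 0], 0.06],
  [[0, 0, 0], [0, 0, 0], 0.06],
])

```text
time_s: 15.43
tool_pos: [0.62, -0.1735, 0.1483]
tool_rot: [-180.0, 0.1, 0.4]
force: [0.0, -0.1, 0.4]
grip_width: 0.0598
```

```bash
python3 -c "
from h import *
a=load('s8'); b=load('scene0')
print('knob',onz(a,251,314,.028),'lever',onz(a,166,191,.017))
for n,(x,y) in dict(round=(228,172),eye=(203,103)).items(): print(n,np.abs(a['pixels'][y:y+32,x:x+28].astype(int)-b['pixels'][y:y+32,x:x+28]).mean())
o=env.get_obs(); print(o['time_s'],o['force'],np.abs(o['joint_velocities']).max())
print(env.sign_off())"
```

```text
knob [0.62229947 0.16572067 0.028     ] lever [ 0.61758243 -0.17347505  0.017     ]
round 4.981770833333333
eye 3.3444940476190474
15.4333 [ 0.04840145 -0.12879167  0.35212268] 0.24211889548126167
the job is handed in; nothing more can be done
None
```

The star knob is in the left tray and the ball lever in the right one, each in the pocket with its matching sample. Both were lowered to the tray floor before release, and the job was handed in at 15.4 s. The hand-in reports no verdict.

- **Final positions:** the last scene picture puts the knob at about (0.622, 0.166) and the lever at about (0.618, -0.173). Both are within about 3 mm of their pocket centres (0.620, 0.1645) and (0.620, -0.172). The pictures show both lying flat, at heights I assumed rather than measured.
- **Bystanders:** the eyepiece and round knob sit at the same pixels as at the start. The picture difference around them is small (3 to 5 grey levels).
- **Robot:** it stood clear above the lever tray with about zero force.
- **Disagreements:** the measured tool position wandered 2 to 6 mm from the target during and just after fast moves, so I let it settle and corrected before each grasp and placing. The knob's position from different views agreed within 2 mm, and the lever ball's within about 2 mm. My rough hand-picked pixels put the round knob about 5 mm apart in two views, but I didn't use those numbers.

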